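# Fit the drive hub and the belt pulley to the servo in the tilted vice

## Task

Fit the drive hub and then the large belt pulley to the geared servo that is clamped at a slant in the swivel vice: seat the hub face down over the servo's centring spigot, feeling for the angle at which it drops over the two drive keys so that its face lies flush on the servo's output face, then seat the pulley face down on the hub's own spigot, flush on the hub's shoulder. Do not ram the parts, let go of both when they are home, and leave the small pulley and everything else on the bench where it is.

Things in the scene. Friction and masses are not known exactly. Their poses are not given: they have to be found in the camera images.
- servo_face (a point): Centre of the flat output face (60 mm dia.) of a geared servo, a black and aluminium block 60 mm square, clamped in a grey swivel bench vice; about 194 mm above the table. z is the output axis, up and out of the face, slanted 30 degrees from vertical, leaning roughly towards the robot. The vice is fixed. This frame does not turn with the output.
- spigot_top (a point): Centre of the top of the steel centring spigot, 12 mm above servo_face, same axes. The spigot is 30 mm dia., its top 5 mm tapered to 25 mm dia. At its foot stand two drive keys opposite each other, 6 mm wide, 5 mm high, reaching out to 24 mm from the axis. Their angle differs every time and is not given; the output is stiff (over 1 N m) and does not turn under light handling.
- vice: Foot of the vice, a 132 mm disc on the table; origin under its centre; servo_face lies 66 mm from it on the side (own -x) to which the face leans. The tilted jaws, 96 mm over their backs, end 46 mm below the face.
- hub_mid (a point): Drive hub, turned aluminium, about 0.17 kg, 40 mm tall, standing face down on the bench: a 64 mm dia. flange 14 mm thick, above it a plain round body 44 mm dia. and 18 mm tall (grip it there), then a shoulder and on top a 30 mm dia. spigot 8 mm high, its top 4 mm tapered to 26 mm dia. This point is on its axis half-way up, 20 mm above the underside; z is its axis, up.
- hub_bottom (a point): Centre of the hub's underside (mating face); same axes. In it is a blind bore 31.5 mm dia., 13 mm deep, crossed by four slots (along own +x, -x, +y, -y) 11 mm wide, 6 mm deep, open at the rim: it fits the drive keys at every quarter turn, within about 4 degrees either way. With the slots off the keys it stops 5 mm short of home. Home: it lies on servo_face.
- hub_shoulder (a point): Centre of the hub's shoulder, at the foot of its top spigot, 32 mm above the underside; same axes.
- pulley_mid (a point): Large belt pulley, aluminium, 0.13 kg, 28 mm tall, standing face down: a 60 mm dia. flange 4 mm thick, a toothed round body 48 mm dia. above it (grip it there), closed on top. This point is on its axis half-way up, 14 mm above the underside; z is its axis, up. In its underside is a plain blind bore 31.5 mm dia., 10 mm deep, that fits the hub's top spigot at any angle.
- pulley_bottom (a point): Centre of the pulley's underside (its mating face), 14 mm below pulley_mid; same axes. Home when it lies on hub_shoulder.
- small_pulley_mid (a point): A spare small pulley of the same form, flange 44 mm dia., body 32 mm dia., 24 mm tall; not needed. Point on its axis half-way up. It, the hub and the large pulley stand in any order on the grey mat at the robot's right, on a surface 2 mm above the table.
- computer_board: Single-board computer with a black finned heat sink, 100 x 80 x 30 mm, loose on the table; origin under its centre. Leave alone.
- camera_module: Small black camera module, 38 mm square, 38 mm tall, lens up, loose; origin under its centre. Leave alone.
- screwdriver: Grey-handled screwdriver, 180 mm long, lying on the mat along its own x; origin under its middle. Leave alone.
- solder_reel: Reel of solder, 60 mm dia., 40 mm tall, standing flat on the mat; origin under its centre. Leave alone.
- screw_dish: Low steel dish of screws, 64 mm dia., 14 mm tall, on the mat; origin under its centre. Leave alone.
- multimeter: Multimeter in a black rubber boot lying on the table, 170 x 85 x 40 mm; origin under its centre. Leave alone. (Also fixed: a third-hand stand with a magnifier, 210 mm tall, at the far right, and a small display, 120 mm tall, at the far left.)
There are look-alikes about, which are no part of the job. What is shaped like the part that bears hub_mid but blue or yellow is not meant.

How it is judged:
By the outcome, as a careful person would: the job done as asked, in the order asked, and still so for the second after the job is handed in, with the robot touching nothing.
It also fails if it takes over 72 s, if anything falls off the work surface, if the arm or the gripper's body presses on something with over 40 N, if the wrist force passes 120 N, or if a joint passes its speed limit or range.

## Robot

A 7-joint arm with a two-finger parallel gripper is mounted at the origin on the work surface. World frame = base frame: x ahead of the robot, y to its left, z up, the work surface at z = 0. Lengths are in m, angles in rad, forces in N, time in s.
With the tool pointing down it reaches from about 0.425 to 0.875 m from the base axis. Payload 9.9 kg.
Tool frame: the origin (TCP) lies where the fingers leave the gripper's body, on its centre line; the fingertips stand 73 mm ahead of it and the grasp point (between the pads) lies 54 mm ahead of it; z points along the fingers, x is the direction in which the jaws open and shut, and the axes are right-handed (so a half turn about z gives the same grasp; the last joint's range is limited). The gripper opens to 85 mm and grips with 20 to 120 N. Pads are 22 mm wide; open, the fingers measure 114 mm over their backs; the gripper's body (76 mm by 85 mm) begins 54 mm behind the grasp point. The pads swing forward as they close: fully open they stand 13 mm farther back than shut.
Start: joints at [-0.084, 0.576, 0.025, 1.437, -0.015, 1.129, -0.057], TCP at [0.675, 0, 0.304] pointing down, gripper open.
Joint ranges: [-2.76, 2.76], [-0.34, 2.15], [-1.52, 1.57], [0.19, 2.46], [-1.09, 4.23], [0.17, 1.99], [-2.82, 2.82]. Speed limits (rad/s): [2.22, 2.22, 3.01, 3.01, 3.14, 3.14, 3.14].

## Interface

Orientations are given as a unit quaternion [x, y, z, w].
In Python, from workcell import r, imaging gives the robot as it stands.
- The arm moves only by the tool send_rows, never from a script. Its argument "increments" is a list of rows, each an object with "delta_rot": the turn, a rotation vector about the world's x, y, z in degrees, a list of three; "translation": the shift along the world's x, y, z in cm, a list of three; "claw": the closure, from 0 (fully open) to 1 (shut). In form: [{"delta_rot": [rx, ry, rz], "translation": [dx, dy, dz], "claw": claw}, ...]. A call has 1 to 20 rows; each row is the pose to reach, as a shift and turn from the pose commanded when the call began; what a row does not reach only later rows make up. A row lasts 1/10 s, in which the tool goes at most 50 mm and 8.59 degrees, less where a joint would pass 70% of its speed; a pose out of reach is approached as far as the arm can. A call with a gripper value outside its range is refused whole. The fingers move at their own pace and stop on an object; the grip force is fixed at half the most. Time passes only in rows, so rows that repeat a pose let the fingers close. It gives the time, the measured TCP pose, the force and the opening at its end, in the units of the state.
- r.read_state(): the state, without advancing time (a new reading comes with each control period).
- imaging.get_image(name): name is "scene" or "side" or "wrist"; returns the picture (384x512x3 uint8, red, green, blue); there is no depth.
- imaging.camera_info(name): a dict with "fx", "fy", "cx", "cy" (pixels), "R" (3x3) and "t" (3): a world point X has camera coordinates R X + t; the wrist camera has in their place "tool_from_camera" (4x4, takes a point from camera to tool coordinates, whose origin is the TCP and whose axes are the tool frame's). Camera axes: x right, y down, z forward; pixel columns grow to the right and rows downward; lengths in m; the calibration is good to about 2 mm. A picture is of the moment at which its call begins: read the wrist's pose just before it. camera_info takes no time and is no camera call.
- r.hand_in(): hands the job in, once; it reports no verdict.
The state is a dict: "time_s": time; "joints": joint angles; "dq": joint speeds; "joint_efforts": joint torques, N m; "tool_pos": TCP position; "tcp_rot": TCP orientation; "wrist_force": force on the tool from outside, world axes, zero at the start; "ft_torque": the same for the moment, N m; "grip_width": finger opening in m.
Only numpy, scipy, OpenCV 4.12 (cv2) and the standard library are available. Lean on these libraries where they do the work, as an engineer would, in place of code of your own. Each camera call takes 0.05 s, during which the arm holds its last target. There are 200 camera calls.

## Working session

There is one attempt and no reset: what is moved stays moved. The work goes in short steps, Python scripts to look and compute and a tool call to move; the robot and the scene stay as the last step left them, time stands still between calls to the robot, and variables do not carry over. Pictures are saved under pics/ and viewed, about 8 in all and at most 12, crops included, and the job is handed in when it is done.

Besides the shell and the picture viewer there is one more tool, called after "Call:" as name([rows], argument=value, ...), one row to a line, values as JSON. send_rows: Moves the arm, as the interface text tells. Its arguments: {"type":"object","properties":{"increments":{"type":"array","items":{"type":"object","properties":{"delta_rot":{"type":"array","items":{"type":"number"}},"translation":{"type":"array","items":{"type":"number"}},"claw":{"type":"number"}}}}},"required":["increments"]}

```bash
ls; mkdir -p pics; python3 - <<'E'
from workcell import r, imaging
import cv2, numpy as np
print(r.read_state())
ims=[]
for n in ["scene","side","wrist"]:
    im=imaging.get_image(n); cv2.imwrite(f"pics/{n}0.png",im[:,:,::-1]); print(n,imaging.camera_info(n))
    ims.append(im)
E
```

```text
pics
{'time_s': 0.0, 'joints': array([-0.08378749,  0.57653056,  0.02482012,  1.43789396, -0.01498729,
        1.12900057, -0.05651334]), 'dq': array([-3.87525015e-04,  2.38868987e-04, -1.39881195e-03, -4.79750332e-04,
       -8.83497215e-05,  1.56398840e-04,  1.48290590e-03]), 'joint_efforts': array([ 1.10782021e-03, -7.65753937e+01,  2.25157209e+00, -2.85965914e+01,
        1.54639565e-02,  1.25475466e-02,  7.09064329e-05]), 'tool_pos': array([6.74672966e-01, 1.37040891e-05, 3.03048022e-01]), 'tcp_rot': array([ 9.99999660e-01,  1.69943826e-05, -8.23023151e-04,  4.22276187e-05]), 'wrist_force': array([ 0.18031302,  0.66917085, -0.39186262]), 'ft_torque': array([-0.00133461,  0.06910477,  0.02572117]), 'grip_width': 0.08516452596120279}
scene {'fx': 381.37359354943106, 'fy': 381.37359354943106, 'cx': 260.5077457605578, 'cy': 190.67446221987728, 'R': array([[-0.29989306,  0.9538847 ,  0.01296665],
       [ 0.73138377,  0.23862499, -0.63885514],
       [-0.61248831, -0.18210463, -0.76921777]]), 't': array([ 0.13732507, -0.27366764,  1.55574867])}
side {'fx': 385.71633189773917, 'fy': 385.71633189773917, 'cx': 262.1022439498524, 'cy': 189.5194445618123, 'R': array([[ 0.96087321, -0.27647249,  0.0169008 ],
       [-0.17653616, -0.65828077, -0.73177962],
       [ 0.2134424 ,  0.70016383, -0.68133175]]), 't': array([-0.4842482 ,  0.18227609,  1.03660159])}
wrist {'fx': 325.79319151617096, 'fy': 325.79319151617096, 'cx': 253.7627569198105, 'cy': 191.83714369177721, 'tool_from_camera': array([[ 9.99999434e-01,  3.57334718e-04, -1.00170706e-03,
         6.16935027e-05],
       [-7.68950356e-05,  9.63693644e-01,  2.67010403e-01,
        -6.78287980e-02],
       [ 1.06075081e-03, -2.67010175e-01,  9.63693126e-01,
        -6.93827674e-02],
       [ 0.00000000e+00,  0.00000000e+00,  0.00000000e+00,
         1.00000000e+00]])}
```

View pics/scene0.png

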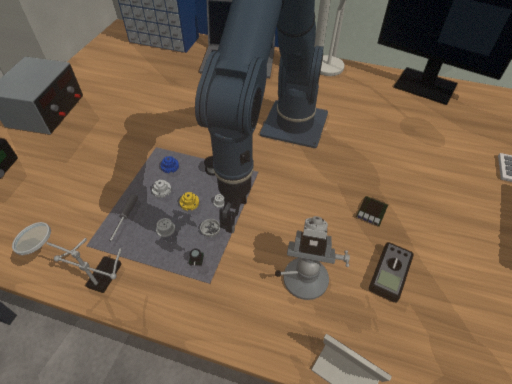

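View pics/side0.png

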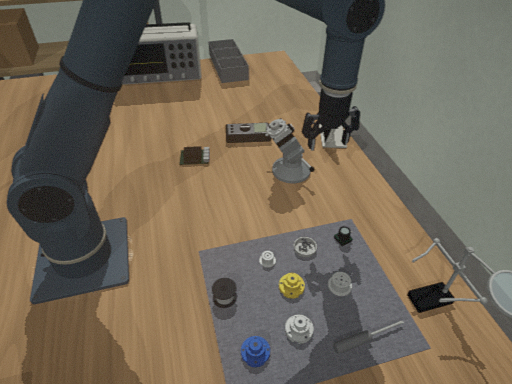

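Scene image: silver hub at (161,188), blue look-alike (169,164), yellow look-alike (190,201), small pulley (218,201), dish (210,228), large pulley (165,228), servo face about (315,225). Side image: silver hub (299,328), blue (255,351), yellow (292,287), large pulley (340,284), small (268,259), servo about (281,128). My choice is the silver hub; next I check it in a close crop.

```bash
cat > h.py <<'E'
import cv2, numpy as np
from scipy.spatial.transform import Rotation as R
from workcell import r, imaging
def pose():
    s=r.read_state(); T=np.eye(4); T[:3,:3]=R.from_quat(s['tcp_rot']).as_matrix(); T[:3,3]=s['tool_pos']; return T
def cam(n,T=None):
    c=imaging.camera_info(n); K=np.array([[c['fx'],0,c['cx']],[0,c['fy'],c['cy']],[0,0,1]])
    if n=='wrist':
        M=np.linalg.inv(T@c['tool_from_camera'])
    else:
        M=np.eye(4); M[:3,:3]=c['R']; M[:3,3]=c['t']
    return K,M
def ray(K,M,p):
    d=M[:3,:3].T@np.linalg.inv(K)@np.array([p[0],p[1],1.]); o=-M[:3,:3].T@M[:3,3]; return o,d/np.linalg.norm(d)
def plane(K,M,p,z):
    o,d=ray(K,M,p); return o+d*(z-o[2])/d[2]
def tri(*a):
    A=np.zeros((3,3)); b=np.zeros(3)
    for o,d in a:
        P=np.eye(3)-np.outer(d,d); A+=P; b+=P@o
    X=np.linalg.solve(A,b); return X,[np.linalg.norm((np.eye(3)-np.outer(d,d))@(X-o)) for o,d in a]
def proj(K,M,X):
    X=np.atleast_2d(X); c=X@M[:3,:3].T+M[:3,3]; u=c@K.T; return u[:,:2]/u[:,2:]
def crop(im,x,y,w,h,s): return cv2.resize(im[y:y+h,x:x+w],None,fx=s,fy=s,interpolation=cv2.INTER_CUBIC)
E
python3 - <<'E'
from h import *
a=cv2.imread('pics/scene0.png');b=cv2.imread('pics/side0.png')
t=np.hstack([crop(a,140,150,100,100,4),crop(b,235,235,125,125,3.2)])
u=np.hstack([crop(a,285,210,80,50,5),crop(b,250,115,80,50,5)])
cv2.imwrite('pics/c1.png',np.vstack([t,u[:200]]) if False else np.vstack([t[:, :800],u[:200,:800]]))
Ks=cam('scene');Kd=cam('side')
for n,p,q,z in [('hub',(161,188),(299,328),.022),('large',(165,228),(340,284),.016),('small',(218,201),(268,259),.014),('yel',(190,201),(292,287),.022)]:
    print(n,plane(*Ks,p,z),plane(*Kd,q,z),tri(ray(*Ks,p),ray(*Kd,q)))
print(tri(ray(*Ks,(315,222)),ray(*Kd,(281,127))), plane(*Ks,(306,281),0.01),plane(*Kd,(291,171),0.01))
E
```

```text
hub [ 0.49336118 -0.34458342  0.022     ] [ 0.48826616 -0.35641739  0.022     ] (array([ 0.4890076 , -0.35079027,  0.01329668]), [np.float64(0.002157260052790228), np.float64(0.0021572600527902963)])
large [ 0.63407667 -0.26054108  0.016     ] [ 0.62971631 -0.27087347  0.016     ] (array([ 0.63148354, -0.26530695,  0.00865538]), [np.float64(0.0019582977523229894), np.float64(0.0019582977523230224)])
small [ 0.48013329 -0.14240035  0.014     ] [ 0.47761862 -0.14744715  0.014     ] (array([ 0.47807837, -0.14414598,  0.01018903]), [np.float64(0.0007097254415293289), np.float64(0.0007097254415294049)])
yel [ 0.5145221  -0.22770928  0.022     ] [ 0.50852667 -0.25048848  0.022     ] (array([ 0.50907028, -0.23747314,  0.00719858]), [np.float64(0.005438438442951992), np.float64(0.005438438442951931)])
(array([0.60649943, 0.18668672, 0.19902658]), [np.float64(0.008353330962210586), np.float64(0.008353330962210548)]) [0.67207904 0.20464672 0.01      ] [0.65804379 0.18406188 0.01      ]
```

View pics/c1.png

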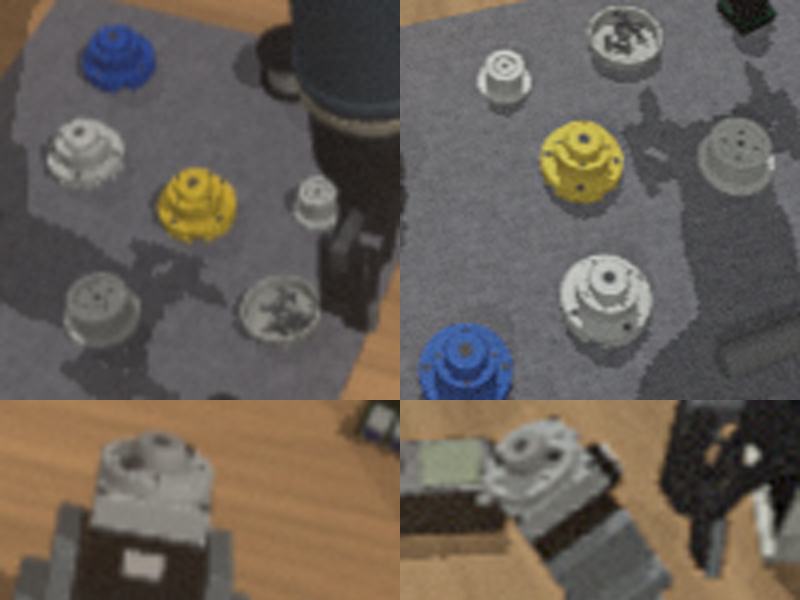

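The crop confirms the silver hub: a stepped part with flange, body and spigot, distinct from the blue and yellow copies. It also confirms the large grey pulley at scene (165,228) versus the small white one at (218,201). Next I'll look down the servo axis with the wrist camera.

Call:
send_rows([
  {"translation": [-5,6,1.5],"delta_rot": [0,-8,0],"claw": 0},
  {"translation": [-10,12,3],"delta_rot": [0,-16,0],"claw": 0},
  {"translation": [-15.4,18.7,4.4],"delta_rot": [0,-24,0],"claw": 0},
  {"translation": [-15.4,18.7,4.4],"delta_rot": [0,-30,0],"claw": 0},
  {"translation": [-15.4,18.7,4.4],"delta_rot": [0,-30,0],"claw": 0},
  {"translation": [-15.4,18.7,4.4],"delta_rot": [0,-30,0],"claw": 0},
  {"translation": [-15.4,18.7,4.4],"delta_rot": [0,-30,0],"claw": 0},
])

```text
time_s: 0.85
tool_pos: [0.5188, 0.1908, 0.3483]
tcp_rot: [0.966, 0.003, 0.259, -0.001]
wrist_force: [-0.6, -0.9, -0.2]
grip_width: 0.0854
```

```bash
python3 - <<'E'
from h import *
T=pose(); im=imaging.get_image('wrist'); np.save('T1.npy',T); cv2.imwrite('pics/w1.png',im[:,:,::-1]); print(T)
cv2.imwrite('pics/w1c.png',crop(im[:,:,::-1],106,96,300,192,2.5))
K=cam('wrist',T); print(K[1], proj(*K,[[.606,.187,.194]]))
E
```

```text
[[ 0.86593252  0.00697339  0.50011223  0.51879336]
 [ 0.00543637 -0.99997496  0.00453036  0.19082886]
 [ 0.5001313  -0.00120419 -0.86594874  0.34826623]
 [ 0.          0.          0.          1.        ]]
[[ 0.86646115  0.00583927  0.49921036 -0.62418525]
 [-0.12617277 -0.96491012  0.23028002  0.216229  ]
 [ 0.4830378  -0.26251544 -0.83532038  0.17543021]
 [ 0.          0.          0.          1.        ]] [[252.27829753 196.91330997]]
```

View pics/w1c.png

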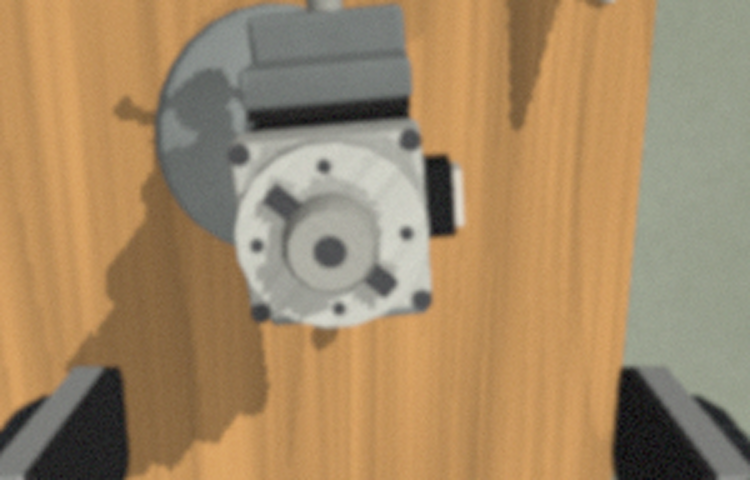

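The wrist view shows the face: corner screws at crop (238,154), (410,138), (421,299), (260,312); face holes at (323,166), (407,234), (339,309), (257,245); spigot top centre at (330,252); dark keys towards (275,195) and (387,287). I'll fit the face pose to these points.

```bash
cat > fit.py <<'E'
from h import *
from scipy.optimize import least_squares
T=np.load('T1.npy'); K,M=cam('wrist',T)
cr=lambda p: np.array(p,float)/2.5+[106,96]-0.3
C=cr([(238,154),(410,138),(421,299),(260,312)]);F=cr([(323,166),(407,234),(339,309),(257,245)]);S=cr([(330,252)]);E=cr([(325,142),(235,245),(430,235),(335,327)])
def fr(psi,tilt=np.pi/6):
    z=np.array([-np.sin(tilt)*np.cos(psi),-np.sin(tilt)*np.sin(psi),np.cos(tilt)]); y=np.array([-np.sin(psi),np.cos(psi),0]); x=np.cross(y,z); return np.c_[x,y,z]
# frame: y horizontal sideways, x "up-slope" direction (away from robot & up)
def model(v):
    c,psi,rs,rf,d,rho=v[:3],v[3],v[4],v[5],v[6],v[7]
    A=fr(psi); g=lambda q:proj(K,M,c+np.array(q)@A.T)
    a=np.array([(1,1),(1,-1),(-1,-1),(-1,1)])
    return g,a
def res(v):
    g,a=model(v); c,psi,rs,rf,d,rho=v[:3],*v[3:]
    out=[]
    # image: right = +x tool(away/up-slope... ), top = +y world
    corners=g([(-rs,rs,-d),(rs,rs,-d),(rs,-rs,-d),(-rs,-rs,-d)])
    holes=g([(0,rf,0),(rf,0,0),(0,-rf,0),(-rf,0,0)])
    out+=list((corners-C).ravel())+list((holes-F).ravel())+list((g([(0,0,.012)])-S).ravel()*1.5)
    # circle: nearest distance
    th=np.linspace(0,2*np.pi,361); ci=g(np.c_[.03*np.cos(th),.03*np.sin(th),0*th])
    for e in E:
        k=np.argmin(np.linalg.norm(ci-e,axis=1)); out.append(np.linalg.norm(ci[k]-e))
    out+=[(c[2]-.194)/.002,(d-.003)/.003]
    return np.array(out)
if __name__=='__main__':
    s=least_squares(res,[.606,.19,.194,0,.025,.024,.003,0],loss='soft_l1'); v=s.x
    print(np.round(v,4),'psi deg',np.degrees(v[3]),np.round(res(v),2)); np.save('face.npy',v)
    c=v[:3];A=fr(v[3]); print('axis',A[:,2],'foot',c+.066*np.array([np.cos(v[3]),np.sin(v[3]),0]))
    for p in [(275,194),(387,287)]:
        o,d=ray(K,M,cr([p])[0]); n=A[:,2]; q=c+.005*n; X=o+d*((q-o)@n)/(d@n); l=(X-c)@A; print('key',l,np.degrees(np.arctan2(l[1],l[0])))
    for n in ['scene','side']: print(n,proj(*cam(n),[c,c+.012*A[:,2]]))
E
python3 fit.py
```

```text
[0.5938 0.1932 0.1938 0.1084 0.0266 0.0231 0.0099 0.    ] psi deg 6.208063284873204 [ 0.11  0.1   0.15  0.49  0.46  0.15  0.28  0.25  0.24 -0.31 -0.1  -0.66
  0.04 -0.39 -0.1   0.   -0.14 -0.29  0.16  0.31  0.26  0.53 -0.1   2.31]
axis [-0.49706788 -0.05406963  0.8660254 ] foot [0.65938252 0.20036405 0.19380738]
key [-0.01478977  0.01687946  0.005     ] 131.22482225377618
key [ 0.01568669 -0.01536442  0.005     ] -44.405364974756836
scene [[315.78998979 222.04539271]
 [316.51836259 217.93774344]]
side [[274.05239247 126.17986401]
 [272.35213562 123.65750663]]
```

Call:
send_rows([
  {"translation": [0,-4,2],"delta_rot": [0,0,0],"claw": 0},
  {"translation": [0,-6,3],"delta_rot": [0,0,0],"claw": 0},
  {"translation": [0,-6,3],"delta_rot": [0,0,0],"claw": 0},
  {"translation": [0,-6,3],"delta_rot": [0,0,0],"claw": 0},
])

```text
time_s: 1.3
tool_pos: [0.5216, 0.1256, 0.3779]
tcp_rot: [0.966, -0.002, 0.259, 0.0]
wrist_force: [0.0, -0.2, -0.5]
grip_width: 0.0853
```

```bash
python3 - <<'E'
from h import *
from fit import fr,C,F,S,K as K1,M as M1
from scipy.optimize import least_squares
T=pose(); im=imaging.get_image('wrist'); cv2.imwrite('pics/w2.png',im[:,:,::-1]); np.save('T2.npy',T)
K2,M2=cam('wrist',T); g1=cv2.imread('pics/w1.png',0); g2=cv2.cvtColor(im,cv2.COLOR_RGB2GRAY)
v=np.load('face.npy'); A=fr(v[3])
def dark(g,p,w=5):
    x,y=np.round(p).astype(int); c=g[y-w:y+w+1,x-w:x+w+1].astype(float); W=np.clip(np.percentile(c,70)-c-20,0,None); yy,xx=np.mgrid[-w:w+1,-w:w+1]
    return np.array([x+(W*xx).sum()/W.sum(),y+(W*yy).sum()/W.sum()])
rf=v[5]; rs=v[4]; d=v[6]
L=[(-rs,rs,-d),(rs,rs,-d),(rs,-rs,-d),(-rs,-rs,-d),(0,rf,0),(rf,0,0),(0,-rf,0),(-rf,0,0),(0,0,.012)]
X=v[:3]+np.array(L)@A.T
P=[]
for i,x in enumerate(X):
    a=dark(g1,proj(K1,M1,x)[0]); b=dark(g2,proj(K2,M2,x)[0]); b=dark(g2,b)
    p,e=tri(ray(K1,M1,a),ray(K2,M2,b)); P.append(p); print(np.round(a,1),np.round(b,1),np.round(proj(K2,M2,x)[0],1),np.round(p,4),np.round(e[0],4))
P=np.array(P); f=P[4:8]; c=f.mean(0); n=np.cross(f[0]-f[2],f[1]-f[3]); n/=np.linalg.norm(n); n*=np.sign(n[2])
print('centre',c,'n',n,'tilt',np.degrees(np.arccos(n[2])),'psi',np.degrees(np.arctan2(-n[1],-n[0])),'spig',P[8]-c)
e=f[1]-f[3]; print('xdir az',np.degrees(np.arctan2(e[1],e[0])), 'ydir',np.degrees(np.arctan2(-(f[0]-f[2])[0],(f[0]-f[2])[1])),np.linalg.norm(e),np.linalg.norm(f[0]-f[2]))
E
```

```text
[200.4 157.5] [178.6  69.6] [179.8  69.4] [0.5721 0.2176 0.1719] 0.0003
[269.7 151.5] [245.6  58.8] [247.   62.5] [0.6127 0.2242 0.2076] 0.0001
[274.4 216. ] [253.3 130.9] [253.6 130.6] [0.6239 0.1696 0.1991] 0.0
[209.6 220.9] [190.  136.8] [190.5 136.7] [0.5782 0.1648 0.1721] 0.0
[235.1 162.3] [212.2  70.5] [212.4  70.3] [0.5908 0.216  0.1946] 0.0
[268.2 189. ] [245.4  98.7] [245.8  98.7] [0.613  0.1954 0.2061] 0.0
[240.6 218.5] [219.1 130.4] [220.3 131.2] [0.5952 0.1709 0.1943] 0.0001
[208.8 194. ] [188.3 104.6] [187.3 104.5] [0.5742 0.1909 0.1829] 0.0003<stdin>:9: RuntimeWarning: invalid value encountered in scalar divide
<stdin>:8: RuntimeWarning: invalid value encountered in cast
<stdin>:8: RuntimeWarning: overflow encountered in scalar subtract
Traceback (most recent call last):
IndexError: index -1 is out of bounds for axis 0 with size 0
```

Two-view check: face centre is about (0.5935, 0.1933, 0.1943), azimuth about 6.2°, tilt 30°, and both views agree within 1 mm. Next, the hub.

Call:
send_rows([
  {"translation": [-0.3,-4.8,-1],"delta_rot": [0,3,0],"claw": 0},
  {"translation": [-0.6,-9.6,-2],"delta_rot": [0,6,0],"claw": 0},
  {"translation": [-1,-14.4,-4],"delta_rot": [0,10,0],"claw": 0},
  {"translation": [-1.3,-19,-6],"delta_rot": [0,14,0],"claw": 0},
  {"translation": [-1.6,-23.5,-8],"delta_rot": [0,18,0],"claw": 0},
  {"translation": [-2,-28,-10],"delta_rot": [0,22,0],"claw": 0},
  {"translation": [-2.4,-32.5,-12],"delta_rot": [0,26,0],"claw": 0},
  {"translation": [-2.7,-37,-14],"delta_rot": [0,30,0],"claw": 0},
  {"translation": [-3,-41.5,-16],"delta_rot": [0,30,0],"claw": 0},
  {"translation": [-3.2,-46,-17],"delta_rot": [0,30,0],"claw": 0},
  {"translation": [-3.2,-47.6,-17],"delta_rot": [0,30,0],"claw": 0},
  {"translation": [-3.2,-47.6,-17],"delta_rot": [0,30,0],"claw": 0},
  {"translation": [-3.2,-47.6,-17],"delta_rot": [0,30,0],"claw": 0},
])

```text
time_s: 2.65
tool_pos: [0.4895, -0.348, 0.2071]
tcp_rot: [1.0, 0.0, -0.0, -0.001]
wrist_force: [0.0, 0.2, -0.1]
grip_width: 0.0856
```

```bash
python3 - <<'E'
from h import *
T=pose(); im=imaging.get_image('wrist'); np.save('T3.npy',T); cv2.imwrite('pics/w3.png',im[:,:,::-1]); print(T, r.read_state()['joints'])
cv2.imwrite('pics/w3c.png',crop(im[:,:,::-1],106,60,300,220,2.5))
K=cam('wrist',T); print(proj(*K,[[.49,-.351,.042]]))
E
```

```text
[[ 9.99999554e-01  4.63796907e-04 -8.23315491e-04  4.89450589e-01]
 [ 4.64902543e-04 -9.99998990e-01  1.34322484e-03 -3.48006117e-01]
 [-8.22691675e-04 -1.34360701e-03 -9.99998759e-01  2.07139767e-01]
 [ 0.00000000e+00  0.00000000e+00  0.00000000e+00  1.00000000e+00]] [ 0.38654732  0.57661216  0.24054731  1.76669031 -0.17988839  0.82069885
  0.71458955]
[[254.91400374 199.61271349]]
```

View pics/w3c.png

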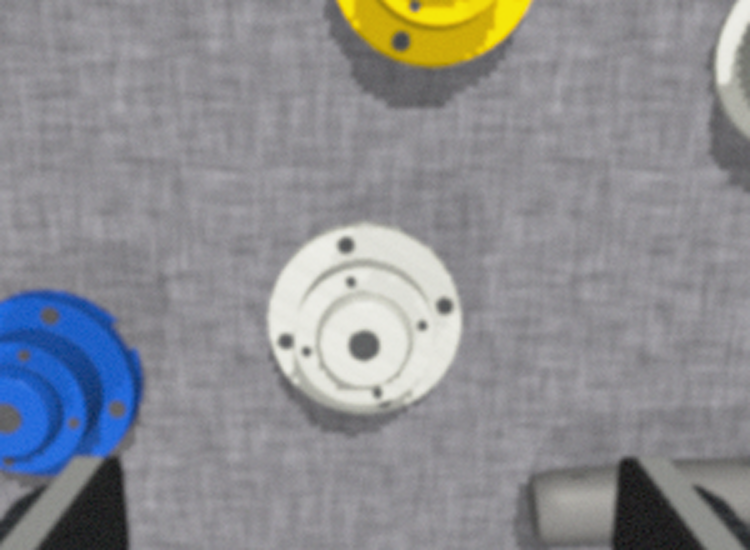

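Close view: silver hub with spigot hole at crop (364,346), and flange holes at (346,245), (445,306), (286,341). The blue decoy seems to show rim notches, so I'll zoom on both rims to see how the slots relate to the holes.

```bash
python3 - <<'E'
from h import *
im=cv2.imread('pics/w3.png')
a=crop(im,206,142,90,90,4.4); b=crop(im,106,170,60,80,4.95)[:396]; b=cv2.convertScaleAbs(b,alpha=1.3,beta=20)
g=cv2.convertScaleAbs(a,alpha=1.0,beta=0)
cv2.imwrite('pics/w3z.png',np.hstack([g[:396],b]))
K=cam('wrist',np.load('T3.npy'))
cr=lambda u,v:(u/2.5+106-.3,v/2.5+60-.3)
c=plane(*K,cr(364,346),.042); print('centre',c)
for p in [(346,245),(445,306),(286,341)]:
    X=plane(*K,cr(*p),.016); dd=X-c; print(X,np.hypot(*dd[:2]),np.degrees(np.arctan2(dd[1],dd[0])))
for p in [(351,282),(422,325),(306,351),(377,392)]:
    X=plane(*K,cr(*p),.034); dd=X-c; print(X,np.hypot(*dd[:2]),np.degrees(np.arctan2(dd[1],dd[0])))
E
```

```text
centre [ 0.48728424 -0.34981685  0.042     ]
[ 0.48127726 -0.32355191  0.016     ] 0.026943102775130155 102.88239083621663
[ 0.51371495 -0.34376548  0.016     ] 0.027114596077059135 12.895739230780746
[ 0.46104901 -0.35581532  0.016     ] 0.026912252198571542 -167.12115618431156
[ 0.48328479 -0.33190213  0.034     ] 0.01835572370228642 102.58487861727846
[ 0.50510393 -0.34541519  0.034     ] 0.018355265668030158 13.87495045446483
[ 0.46915485 -0.35383077  0.034     ] 0.01856842818786721 -167.51587261444126
[ 0.49128754 -0.36732101  0.034     ] 0.017956111507242908 -77.1176979136558
```

View pics/w3z.png

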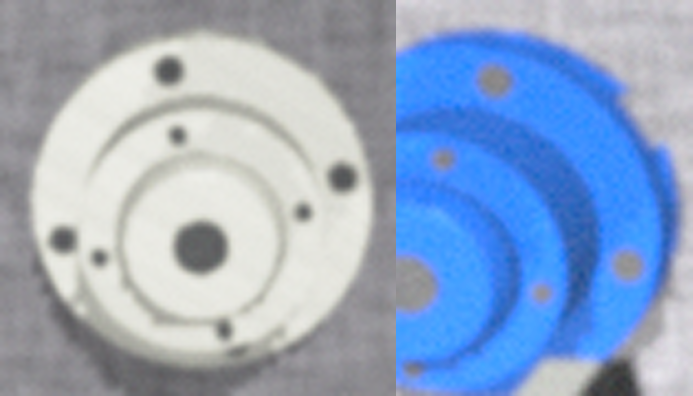

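Blue's rim notch lies midway between its flange holes, so the slots are 45° off the holes. The silver hub's holes are at about 13°, so its slots should be at about 58° mod 90. Hub axis is (0.4873, -0.3498), confirmed by the flange holes. I'll grasp with the jaws at yaw 45° to clear the neighbours.

Call:
send_rows([
  {"translation": [-0.1,-0.1,-1],"delta_rot": [0,0,8],"claw": 0},
  {"translation": [-0.1,-0.1,-2],"delta_rot": [0,0,16],"claw": 0},
  {"translation": [-0.1,-0.1,-3],"delta_rot": [0,0,24],"claw": 0},
  {"translation": [-0.1,-0.1,-4],"delta_rot": [0,0,32],"claw": 0},
  {"translation": [-0.1,-0.1,-5],"delta_rot": [0,0,40],"claw": 0},
  {"translation": [-0.14,-0.08,-6],"delta_rot": [0,0,45],"claw": 0},
  {"translation": [-0.14,-0.08,-7],"delta_rot": [0,0,45],"claw": 0},
  {"translation": [-0.14,-0.08,-8.5],"delta_rot": [0,0,45],"claw": 0},
  {"translation": [-0.14,-0.08,-10],"delta_rot": [0,0,45],"claw": 0},
  {"translation": [-0.14,-0.08,-11],"delta_rot": [0,0,45],"claw": 0},
  {"translation": [-0.14,-0.08,-11.4],"delta_rot": [0,0,45],"claw": 0},
  {"translation": [-0.14,-0.08,-11.4],"delta_rot": [0,0,45],"claw": 0},
  {"translation": [-0.14,-0.08,-11.4],"delta_rot": [0,0,45],"claw": 0},
])

```text
time_s: 4.0
tool_pos: [0.488, -0.3497, 0.0944]
tcp_rot: [0.924, 0.383, 0.0, 0.0]
wrist_force: [-0.2, -0.3, 0.4]
grip_width: 0.0852
```

```bash
python3 - <<'E'
from h import *
from fit import fr
s=r.read_state(); print({k:np.round(v,4) for k,v in s.items()})
T=pose(); im=imaging.get_image('wrist'); cv2.imwrite('pics/w4.png',im[:,:,::-1])
Q=fr(np.radians(6.2))@R.from_euler('z',-14.6,degrees=True).as_matrix()
Rg=R.from_euler('z',45,degrees=True).as_matrix()@np.diag([1,-1,-1.])
print('rotvec', R.from_matrix(Q).as_rotvec(degrees=True))
n=Q[:,2]; c=np.array([.5935,.1933,.1943])
print('TCP home',c+n*(.093-.002)); print('n',n)
E
```

```text
{'time_s': np.float64(4.0), 'joints': array([ 5.4460e-01,  7.1380e-01, -1.4000e-03,  1.8497e+00,  1.7000e-03,
        5.7750e-01,  1.3274e+00]), 'dq': array([ 0.0021, -0.0041, -0.0009, -0.0024, -0.0005,  0.0008,  0.0033]), 'joint_efforts': array([-1.89100e-01, -7.42532e+01,  2.09180e+00, -1.70637e+01,
       -1.50000e-03, -7.70000e-03, -1.73000e-02]), 'tool_pos': array([ 0.488 , -0.3497,  0.0944]), 'tcp_rot': array([9.239e-01, 3.826e-01, 2.000e-04, 3.000e-04]), 'wrist_force': array([-0.2155, -0.2676,  0.4399]), 'ft_torque': array([-0.0042,  0.0353, -0.0223]), 'grip_width': np.float64(0.0852)}
rotvec [  5.42033779 -29.533098    -8.20707261]
TCP home [0.54826613 0.18838603 0.27310831]
n [-0.49707548 -0.05399968  0.8660254 ]
```

View pics/w4.png

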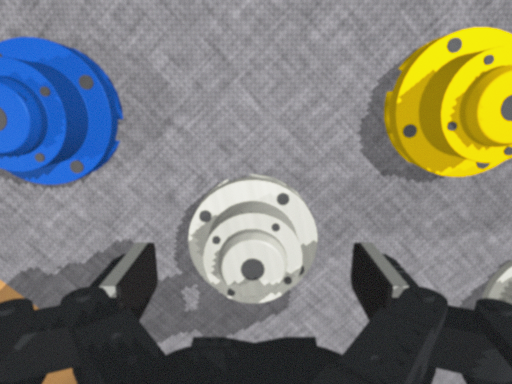

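The hub is centred between the fingers (tips at 153 and 352, hub hole at 253). Close.

Call:
send_rows([
  {"translation": [0,0,0],"delta_rot": [0,0,0],"claw": 0.3},
  {"translation": [0,0,0],"delta_rot": [0,0,0],"claw": 0.4},
  {"translation": [0,0,0],"delta_rot": [0,0,0],"claw": 1},
  {"translation": [0,0,0],"delta_rot": [0,0,0],"claw": 1},
  {"translation": [0,0,0],"delta_rot": [0,0,0],"claw": 1},
  {"translation": [0,0,0],"delta_rot": [0,0,0],"claw": 1},
])

```text
time_s: 4.65
tool_pos: [0.4876, -0.3499, 0.0947]
tcp_rot: [0.924, 0.383, 0.0, 0.0]
wrist_force: [-1.9, 1.1, 7.6]
grip_width: 0.0419
```

Call:
send_rows([
  {"translation": [0,0,1.5],"delta_rot": [0,0,0],"claw": 1},
  {"translation": [0,0,4],"delta_rot": [0,0,0],"claw": 1},
  {"translation": [0,0,8],"delta_rot": [0,0,0],"claw": 1},
  {"translation": [0,2,12],"delta_rot": [0,0,0],"claw": 1},
  {"translation": [0,6,16],"delta_rot": [0,0,0],"claw": 1},
  {"translation": [0.5,10,19],"delta_rot": [0,0,0],"claw": 1},
  {"translation": [1,14,22],"delta_rot": [0.5,-3,-0.8],"claw": 1},
  {"translation": [1.5,18,23],"delta_rot": [1,-6,-1.6],"claw": 1},
  {"translation": [2,22,23],"delta_rot": [1.8,-10,-2.7],"claw": 1},
  {"translation": [2.5,26,23],"delta_rot": [2.7,-15,-4.1],"claw": 1},
  {"translation": [3,30,23],"delta_rot": [3.6,-20,-5.5],"claw": 1},
  {"translation": [3.4,34,23],"delta_rot": [4.5,-25,-6.8],"claw": 1},
  {"translation": [3.8,38,23],"delta_rot": [5.4,-29.5,-8.2],"claw": 1},
  {"translation": [4.1,42,22.5],"delta_rot": [5.4,-29.5,-8.2],"claw": 1},
  {"translation": [4.3,46,22],"delta_rot": [5.4,-29.5,-8.2],"claw": 1},
  {"translation": [4.5,50,21.5],"delta_rot": [5.4,-29.5,-8.2],"claw": 1},
  {"translation": [4.5,53.6,20.8],"delta_rot": [5.4,-29.5,-8.2],"claw": 1},
  {"translation": [4.5,53.6,20.8],"delta_rot": [5.4,-29.5,-8.2],"claw": 1},
  {"translation": [4.5,53.6,20.8],"delta_rot": [5.4,-29.5,-8.2],"claw": 1},
  {"translation": [4.5,53.6,20.8],"delta_rot": [5.4,-29.5,-8.2],"claw": 1},
])

```text
time_s: 6.65
tool_pos: [0.5324, 0.185, 0.3018]
tcp_rot: [0.917, 0.303, 0.252, 0.055]
wrist_force: [-0.5, 0.0, -1.3]
grip_width: 0.0413
```

```bash
cat > chk.py <<'E'
from h import *
from fit import fr
import sys
A=fr(np.radians(6.2)); c=np.array([.5935,.1933,.1943])
def rep(L,name=None):
    s=r.read_state(); T=pose(); l=(T[:3,3]-c)@A
    h=l-np.array([0,0,0]); z=A.T@T[:3,2]; x=A.T@T[:3,0]
    b=T[:3,3]+L*T[:3,2]; print('t',s['time_s'],'bottom in servo frame mm',np.round(1e3*(b-c)@A,1),'tilt err deg',np.round(np.degrees(z[:2]),2),'jaw yaw',np.round(np.degrees(np.arctan2(x[1],x[0])),2),'F servo',np.round(s['wrist_force']@A,1),'M',np.round(s['ft_torque']@A,2),'w',np.round(s['grip_width'],4),'j7',np.round(s['joints'],2))
    return T
E
python3 - <<'E'
from chk import *
T=rep(.0927)
ims=[]
for n in ['wrist','side','scene']:
    im=imaging.get_image(n)[:,:,::-1]; cv2.imwrite(f'pics/{n}5.png',im); ims.append(im)
t=np.hstack([crop(ims[0],106,120,300,264,1.33)[:350,:398],crop(ims[1],235,75,100,88,4)[:350]])
cv2.imwrite('pics/c5.png',t)
E
```

```text
t 6.65 bottom in servo frame mm [ 0.2 -1.8 31.2] tilt err deg [-0.08 -0.08] jaw yaw 30.36 F servo [-1.1  0.1 -0.9] M [ 0.    0.73 -0.06] w 0.0413 j7 [-0.75  0.27  0.29  2.12  0.39  0.29 -0.2 ]
```

View pics/c5.png

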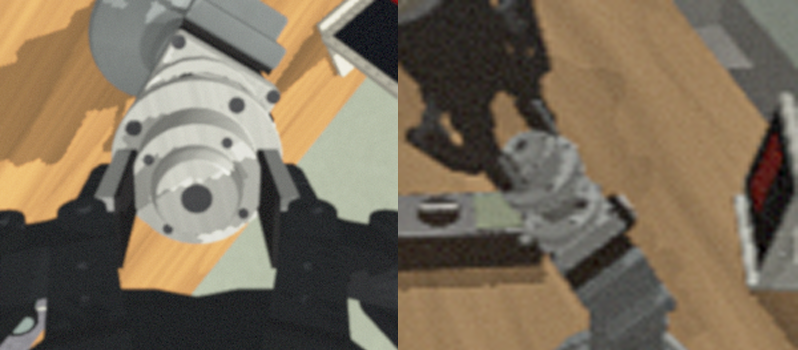

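Hub is held squarely above the spigot: the wrist view shows it coaxial in the jaws, with the spigot hole at crop (197,197), and the side view shows it over the face. I'll advance along the axis.

Call:
send_rows([
  {"translation": [0.25,0.07,-0.43],"delta_rot": [0,0,0],"claw": 1},
  {"translation": [0.5,0.1,-0.87],"delta_rot": [0,0,0],"claw": 1},
  {"translation": [0.8,0.14,-1.39],"delta_rot": [0,0,0],"claw": 1},
  {"translation": [0.8,0.14,-1.39],"delta_rot": [0,0,0],"claw": 1},
  {"translation": [0.8,0.14,-1.39],"delta_rot": [0,0,0],"claw": 1},
])

```text
time_s: 7.3
tool_pos: [0.5406, 0.1875, 0.2876]
tcp_rot: [0.917, 0.303, 0.252, 0.054]
wrist_force: [-0.7, 0.1, -1.4]
grip_width: 0.0411
```

```bash
python3 -c "
from chk import *
rep(.0927)"
```

```text
t 7.3 bottom in servo frame mm [ 0.5 -0.2 14.7] tilt err deg [-0.07 -0.04] jaw yaw 30.41 F servo [-1.3  0.2 -0.8] M [ 0.03  0.7  -0.06] w 0.0411 j7 [-0.74  0.3   0.29  2.13  0.4   0.25 -0.21]
```

Call:
send_rows([
  {"translation": [0.1,0.01,-0.17],"delta_rot": [0,0,0],"claw": 1},
  {"translation": [0.2,0.02,-0.35],"delta_rot": [0,0,0],"claw": 1},
  {"translation": [0.3,0.03,-0.52],"delta_rot": [0,0,0],"claw": 1},
  {"translation": [0.3,0.03,-0.52],"delta_rot": [0,0,0],"claw": 1},
])

```text
time_s: 7.7
tool_pos: [0.5436, 0.1879, 0.2825]
tcp_rot: [0.917, 0.303, 0.253, 0.054]
wrist_force: [-0.0, 0.8, -0.8]
grip_width: 0.0412
```

```bash
python3 -c "
from chk import *
rep(.0927)"
```

```text
t 7.7 bottom in servo frame mm [0.6 0.  8.8] tilt err deg [-0.05 -0.02] jaw yaw 30.42 F servo [-0.4  0.8 -0.7] M [0.03 0.68 0.04] w 0.0412 j7 [-0.74  0.32  0.29  2.13  0.4   0.24 -0.21]
```

Call:
send_rows([
  {"translation": [0.07,0.01,-0.13],"delta_rot": [0,0,0],"claw": 1},
  {"translation": [0.15,0.02,-0.26],"delta_rot": [0,0,0],"claw": 1},
  {"translation": [0.15,0.02,-0.26],"delta_rot": [0,0,0],"claw": 1},
])

```text
time_s: 8.0
tool_pos: [0.5451, 0.1881, 0.28]
tcp_rot: [0.917, 0.303, 0.253, 0.054]
wrist_force: [-0.5, 0.1, -0.8]
grip_width: 0.0412
```

```bash
python3 -c "
from chk import *
rep(.0927)"
```

```text
t 8.0 bottom in servo frame mm [0.7 0.  5.8] tilt err deg [-0.05 -0.02] jaw yaw 30.42 F servo [-0.9  0.2 -0.5] M [ 0.01  0.7  -0.04] w 0.0412 j7 [-0.74  0.32  0.29  2.13  0.4   0.23 -0.21]
```

Call:
send_rows([
  {"translation": [0.05,0.01,-0.09],"delta_rot": [0,0,0],"claw": 1},
  {"translation": [0.1,0.01,-0.17],"delta_rot": [0,0,0],"claw": 1},
  {"translation": [0.1,0.01,-0.17],"delta_rot": [0,0,0],"claw": 1},
])

```text
time_s: 8.3
tool_pos: [0.5461, 0.1882, 0.2784]
tcp_rot: [0.917, 0.303, 0.253, 0.054]
wrist_force: [0.8, -0.8, -0.7]
grip_width: 0.041
```

```bash
python3 -c "
from chk import *
rep(.0927)"
```

```text
t 8.3 bottom in servo frame mm [0.7 0.  3.9] tilt err deg [-0.04 -0.02] jaw yaw 30.41 F servo [ 0.3 -0.9 -1. ] M [-0.03  0.72 -0.04] w 0.041 j7 [-0.73  0.33  0.29  2.13  0.4   0.23 -0.21]
```

Call:
send_rows([
  {"translation": [0.05,0.01,-0.09],"delta_rot": [0,0,0],"claw": 1},
  {"translation": [0.1,0.01,-0.17],"delta_rot": [0,0,0],"claw": 1},
  {"translation": [0.1,0.01,-0.17],"delta_rot": [0,0,0],"claw": 1},
])

```text
time_s: 8.6
tool_pos: [0.5471, 0.1883, 0.2767]
tcp_rot: [0.917, 0.303, 0.253, 0.054]
wrist_force: [0.1, -0.6, -1.3]
grip_width: 0.0415
```

```bash
python3 -c "
from chk import *
rep(.0927)"
```

```text
t 8.6 bottom in servo frame mm [ 0.7 -0.   1.9] tilt err deg [-0.04 -0.02] jaw yaw 30.41 F servo [-0.6 -0.6 -1.2] M [ 0.03  0.74 -0.02] w 0.0415 j7 [-0.73  0.33  0.29  2.13  0.41  0.22 -0.21]
```

Call:
send_rows([
  {"translation": [0.05,0.01,-0.09],"delta_rot": [0,0,0],"claw": 1},
  {"translation": [0.1,0.01,-0.17],"delta_rot": [0,0,0],"claw": 1},
  {"translation": [0.1,0.01,-0.17],"delta_rot": [0,0,0],"claw": 1},
])

```text
time_s: 8.9
tool_pos: [0.5481, 0.1884, 0.275]
tcp_rot: [0.917, 0.303, 0.253, 0.054]
wrist_force: [-0.4, 0.4, -1.5]
grip_width: 0.0412
```

```bash
python3 -c "
from chk import *
rep(.0927)"
```

```text
t 8.9 bottom in servo frame mm [ 0.7  0.  -0. ] tilt err deg [-0.05 -0.02] jaw yaw 30.42 F servo [-1.1  0.5 -1.1] M [ 0.04  0.74 -0.02] w 0.0412 j7 [-0.73  0.33  0.29  2.13  0.41  0.22 -0.22]
```

Call:
send_rows([
  {"translation": [0.03,0.0,-0.05],"delta_rot": [0,0,0],"claw": 1},
  {"translation": [0.06,0.01,-0.1],"delta_rot": [0,0,0],"claw": 1},
  {"translation": [0.06,0.01,-0.1],"delta_rot": [0,0,0],"claw": 1},
])

```text
time_s: 9.2
tool_pos: [0.5483, 0.1884, 0.2747]
tcp_rot: [0.917, 0.303, 0.253, 0.054]
wrist_force: [-8.8, -1.0, 10.7]
grip_width: 0.0414
```

```bash
python3 -c "
from chk import *
rep(.0927)"
```

```text
t 9.2 bottom in servo frame mm [ 0.8  0.1 -0.3] tilt err deg [-0.02  0.01] jaw yaw 30.4 F servo [-2.3 -0.1 13.7] M [-0.16  1.32 -0.04] w 0.0414 j7 [-0.73  0.33  0.29  2.13  0.41  0.22 -0.22]
```

Contact with 14 N came at nominal height -0.3 mm, i.e. full depth on the face rather than 5 mm short. I'll release, back off along the axis, and verify by two views.

Call:
send_rows([
  {"translation": [0,0,0],"delta_rot": [0,0,0],"claw": 0.4},
  {"translation": [0,0,0],"delta_rot": [0,0,0],"claw": 0.2},
  {"translation": [0,0,0],"delta_rot": [0,0,0],"claw": 0},
  {"translation": [0,0,0],"delta_rot": [0,0,0],"claw": 0},
  {"translation": [-1,-0.11,1.73],"delta_rot": [0,0,0],"claw": 0},
  {"translation": [-2.5,-0.27,4.33],"delta_rot": [0,0,0],"claw": 0},
  {"translation": [-4,-0.43,6.93],"delta_rot": [0,0,0],"claw": 0},
  {"translation": [-4.5,-0.48,7.8],"delta_rot": [0,0,0],"claw": 0},
  {"translation": [-4.5,-0.48,7.8],"delta_rot": [0,0,0],"claw": 0},
  {"translation": [-4.5,-0.48,7.8],"delta_rot": [0,0,0],"claw": 0},
])

```text
time_s: 10.2
tool_pos: [0.5038, 0.1838, 0.3515]
tcp_rot: [0.917, 0.304, 0.253, 0.054]
wrist_force: [1.0, -0.0, -0.9]
grip_width: 0.0852
```

```bash
python3 - <<'E'
from chk import *
T=rep(.0927); np.save('T6.npy',T)
im=imaging.get_image('wrist')[:,:,::-1].copy(); cv2.imwrite('pics/w6.png',im)
sd=imaging.get_image('side')[:,:,::-1]; cv2.imwrite('pics/side6.png',sd)
K=cam('wrist',T); g=lambda q:proj(*K,c+np.array(q)@A.T)
th=np.linspace(0,2*np.pi,181); o=im.copy()
s=2.5; big=crop(im,136,90,240,180,s); 
for (rad,h,col) in [(.013,.040,(0,0,255)),(.013,.045,(0,255,0)),(.032,.014,(0,0,255)),(.032,.019,(0,255,0))]:
    p=g(np.c_[rad*np.cos(th),rad*np.sin(th),h+0*th]); cv2.polylines(big,[np.round((p-[136,90]+.5)*s).astype(np.int32)],True,col,1)
cv2.imwrite('pics/w6c.png',big)
E
```

```text
t 10.2 bottom in servo frame mm [ 0.4  0.2 88.5] tilt err deg [-0.05 -0.01] jaw yaw 30.43 F servo [ 0.4 -0.1 -1.3] M [0.02 0.54 0.05] w 0.0852 j7 [-0.79  0.16  0.27  2.1   0.4   0.44 -0.21]
```

View pics/w6c.png

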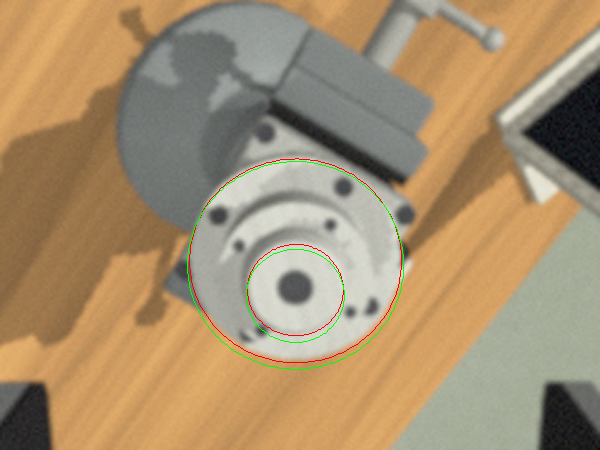

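The home-pose overlay (red) fits the flange rim exactly, and the spigot hole (295,287) lies at the home side rather than the 5 mm-short one (green). The hub is home. Next I'll look at the large pulley.

Call:
send_rows([
  {"translation": [0,-5,0.5],"delta_rot": [0,0,0],"claw": 0},
  {"translation": [0,-10,0.5],"delta_rot": [-0.9,5,1.4],"claw": 0},
  {"translation": [2,-14,0],"delta_rot": [-1.8,10,2.7],"claw": 0},
  {"translation": [4,-18,-1],"delta_rot": [-2.7,15,4.1],"claw": 0},
  {"translation": [6,-22,-3],"delta_rot": [-3.6,20,5.5],"claw": 0},
  {"translation": [8,-26,-5],"delta_rot": [-4.5,25,6.8],"claw": 0},
  {"translation": [10,-30,-7],"delta_rot": [-5.4,29.5,8.2],"claw": 0},
  {"translation": [11,-34,-9],"delta_rot": [-5.4,29.5,8.2],"claw": 0},
  {"translation": [12,-38,-11],"delta_rot": [-5.4,29.5,8.2],"claw": 0},
  {"translation": [12.9,-42,-13],"delta_rot": [-5.4,29.5,8.2],"claw": 0},
  {"translation": [12.9,-45,-14.6],"delta_rot": [-5.4,29.5,8.2],"claw": 0},
  {"translation": [12.9,-45,-14.6],"delta_rot": [-5.4,29.5,8.2],"claw": 0},
  {"translation": [12.9,-45,-14.6],"delta_rot": [-5.4,29.5,8.2],"claw": 0},
  {"translation": [12.9,-45,-14.6],"delta_rot": [-5.4,29.5,8.2],"claw": 0},
])

```text
time_s: 11.7
tool_pos: [0.633, -0.2653, 0.2052]
tcp_rot: [0.924, 0.383, -0.0, -0.001]
wrist_force: [0.3, -0.7, 0.5]
grip_width: 0.0855
```

```bash
python3 - <<'E'
from h import *
T=pose(); im=imaging.get_image('wrist')[:,:,::-1]; cv2.imwrite('pics/w7.png',im); np.save('T7.npy',T); print(np.round(T,4),r.read_state()['joints'].round(2))
cv2.imwrite('pics/w7c.png',cv2.resize(im,None,fx=1.5,fy=1.5,interpolation=cv2.INTER_CUBIC))
E
```

```text
[[ 7.065e-01  7.077e-01 -8.000e-04  6.330e-01]
 [ 7.077e-01 -7.065e-01  1.000e-03 -2.653e-01]
 [ 2.000e-04 -1.300e-03 -1.000e+00  2.052e-01]
 [ 0.000e+00  0.000e+00  0.000e+00  1.000e+00]] [ 0.22  0.69  0.19  1.53 -0.15  0.94  1.24]
```

View pics/w7c.png

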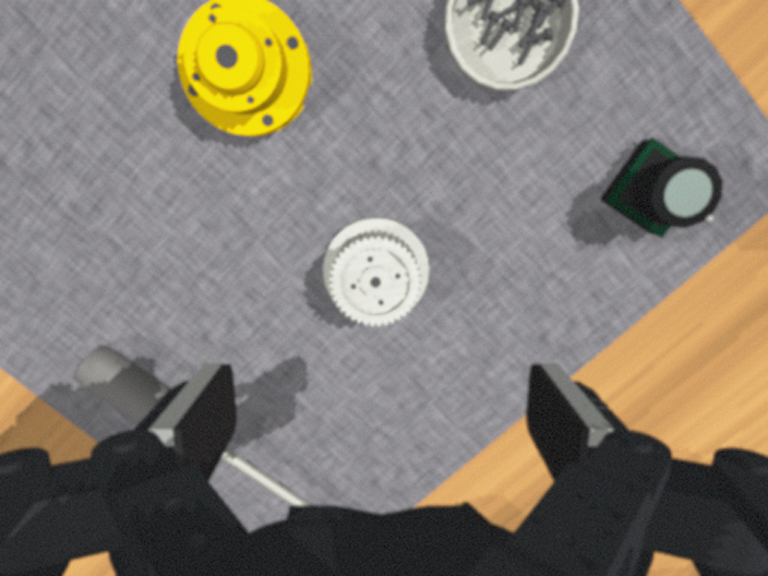

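Pulley's top centre is at view pixel (375,282), i.e. image (250,188), with yellow hub, dish, camera module and screwdriver all clear of the jaws. I'll compute the grasp.

```bash
python3 - <<'E'
from h import *
from chk import A,c
T=np.load('T7.npy');K=cam('wrist',T)
p=plane(*K,(375/1.5-.17,282/1.5-.17),.030); print('pulley',p)
th=np.linspace(0,2*np.pi,90)
for rad,z in [(.024,.03),(.030,.006),(.03,.002)]:
    q=proj(*K,p*[1,1,0]+np.c_[rad*np.cos(th),rad*np.sin(th),z+0*th])*1.5; print(rad,z,q.min(0).round(),q.max(0).round())
# refined hub axis from w6: spigot hole at height .040
T6=np.load('T6.npy');K6=cam('wrist',T6); px=(295/2.5+136-.3,287/2.5+90-.3)
o,d=ray(*K6,px); n=A[:,2]
for h in (.039,.040): 
    q=c+h*n; X=o+d*((q-o)@n)/(d@n); print('spigot top in servo frame',h,((X-c)@A*1e3).round(1))
Q=A; print(R.from_matrix(A).as_rotvec(degrees=True), R.from_matrix(A@R.from_euler('z',-6.2,degrees=True).as_matrix()).as_rotvec(degrees=True))
E
```

```text
pulley [ 0.62836613 -0.26485842  0.03      ]
0.024 0.03 [328. 236.] [421. 326.]
0.03 0.006 [322. 218.] [428. 321.]
0.03 0.002 [323. 217.] [428. 319.]
spigot top in servo frame 0.039 [ 0.2  0.5 39. ]
spigot top in servo frame 0.04 [ 0.1  0.8 40. ]
[  1.62314158 -29.97045054   6.05764685] [ 3.23998067e+00 -2.98245289e+01 -1.24900090e-15]
```

Call:
send_rows([
  {"translation": [-0.4,0.14,-3],"delta_rot": [0,0,0],"claw": 0},
  {"translation": [-0.4,0.14,-6],"delta_rot": [0,0,0],"claw": 0},
  {"translation": [-0.4,0.14,-9],"delta_rot": [0,0,0],"claw": 0},
  {"translation": [-0.4,0.14,-11],"delta_rot": [0,0,0],"claw": 0},
  {"translation": [-0.4,0.14,-12.2],"delta_rot": [0,0,0],"claw": 0},
  {"translation": [-0.4,0.14,-12.2],"delta_rot": [0,0,0],"claw": 0},
  {"translation": [-0.4,0.14,-12.2],"delta_rot": [0,0,0],"claw": 0.25},
  {"translation": [-0.4,0.14,-12.2],"delta_rot": [0,0,0],"claw": 0.35},
  {"translation": [-0.4,0.14,-12.2],"delta_rot": [0,0,0],"claw": 1},
  {"translation": [-0.4,0.14,-12.2],"delta_rot": [0,0,0],"claw": 1},
  {"translation": [-0.4,0.14,-12.2],"delta_rot": [0,0,0],"claw": 1},
  {"translation": [-0.4,0.14,-12.2],"delta_rot": [0,0,0],"claw": 1},
  {"translation": [-0.4,0.14,-12.2],"delta_rot": [0,0,0],"claw": 1},
])

```text
time_s: 13.05
tool_pos: [0.6294, -0.2652, 0.0859]
tcp_rot: [0.924, 0.383, 0.001, 0.001]
wrist_force: [-0.4, 0.7, 8.1]
grip_width: 0.046
```

```bash
python3 - <<'E'
from h import *
T=pose(); print(np.round(T,4)); np.save('T8.npy',T)
im=imaging.get_image('wrist')[:,:,::-1]; cv2.imwrite('pics/w8.png',im)
E
```

```text
[[ 7.072e-01  7.071e-01  2.300e-03  6.294e-01]
 [ 7.071e-01 -7.072e-01 -7.000e-04 -2.652e-01]
 [ 1.100e-03  2.100e-03 -1.000e+00  8.590e-02]
 [ 0.000e+00  0.000e+00  0.000e+00  1.000e+00]]
```

Call:
send_rows([
  {"translation": [0,0,1.5],"delta_rot": [0,0,0],"claw": 1},
  {"translation": [0,0,5],"delta_rot": [0,0,0],"claw": 1},
  {"translation": [0,0,10],"delta_rot": [0,0,0],"claw": 1},
  {"translation": [-1,2,14],"delta_rot": [0,0,0],"claw": 1},
  {"translation": [-3,4.5,18],"delta_rot": [0.3,-3,0],"claw": 1},
  {"translation": [-5,8,21],"delta_rot": [0.7,-6,0],"claw": 1},
  {"translation": [-7,12,23],"delta_rot": [1.1,-10,0],"claw": 1},
  {"translation": [-9,16,25],"delta_rot": [1.6,-15,0],"claw": 1},
  {"translation": [-11,20,26],"delta_rot": [2.2,-20,0],"claw": 1},
  {"translation": [-12.2,24,26.4],"delta_rot": [2.7,-25,0],"claw": 1},
  {"translation": [-12.2,28,26.4],"delta_rot": [3.2,-29.8,0],"claw": 1},
  {"translation": [-12.2,32,26.4],"delta_rot": [3.2,-29.8,0],"claw": 1},
  {"translation": [-12.2,36,26.4],"delta_rot": [3.2,-29.8,0],"claw": 1},
  {"translation": [-12.2,40,26.4],"delta_rot": [3.2,-29.8,0],"claw": 1},
  {"translation": [-12.2,44,26.4],"delta_rot": [3.2,-29.8,0],"claw": 1},
  {"translation": [-12.2,45,26.4],"delta_rot": [3.2,-29.8,0],"claw": 1},
  {"translation": [-10.7,45.1,23.8],"delta_rot": [3.2,-29.8,0],"claw": 1},
  {"translation": [-10.7,45.1,23.8],"delta_rot": [3.2,-29.8,0],"claw": 1},
  {"translation": [-10.7,45.1,23.8],"delta_rot": [3.2,-29.8,0],"claw": 1},
  {"translation": [-10.7,45.1,23.8],"delta_rot": [3.2,-29.8,0],"claw": 1},
])

```text
time_s: 15.1
tool_pos: [0.5216, 0.1852, 0.3231]
tcp_rot: [0.893, 0.369, 0.248, 0.073]
wrist_force: [0.3, 0.8, -1.4]
grip_width: 0.0458
```

```bash
python3 - <<'E'
from chk import *
T=rep(.0839)
im=imaging.get_image('wrist')[:,:,::-1]; cv2.imwrite('pics/w9.png',im)
# check axis of pulley in tool: dark hole centre on top, height in tool z = .0839-.028
K=cam('wrist',T); X=T[:3,3]+T[:3,2]*(.0839-.028); p=proj(*K,X)[0]; print(p)
x,y=np.round(p).astype(int); g=cv2.cvtColor(im,cv2.COLOR_BGR2GRAY)[y-20:y+21,x-20:x+21]
b=cv2.GaussianBlur(g,(0,0),1.5); 
h=[p+0 for p in np.argwhere((b==cv2.erode(b,np.ones((9,9))))&(b<np.median(b)-25))]; print([(q[1]+x-20,q[0]+y-20,b[tuple(q)]) for q in h])
E
```

```text
t 15.1 bottom in servo frame mm [ 1.8 -0.4 63.8] tilt err deg [ 0.01 -0.06] jaw yaw 38.72 F servo [-0.4  0.7 -1.4] M [ 0.02  0.67 -0.02] w 0.0458 j7 [-0.74  0.22  0.25  2.11  0.42  0.35 -0.08]
[253.82997444 267.11643956]
[(np.int64(263), np.int64(247), np.uint8(131)), (np.int64(264), np.int64(247), np.uint8(131)), (np.int64(241), np.int64(250), np.uint8(132)), (np.int64(252), np.int64(262), np.uint8(74)), (np.int64(253), np.int64(262), np.uint8(74)), (np.int64(254), np.int64(262), np.uint8(74)), (np.int64(252), np.int64(263), np.uint8(74)), (np.int64(253), np.int64(263), np.uint8(74)), (np.int64(254), np.int64(263), np.uint8(74)), (np.int64(255), np.int64(263), np.uint8(74)), (np.int64(252), np.int64(264), np.uint8(74)), (np.int64(253), np.int64(264), np.uint8(74)), (np.int64(254), np.int64(264), np.uint8(74)), (np.int64(255), np.int64(264), np.uint8(74)), (np.int64(252), np.int64(265), np.uint8(74)), (np.int64(253), np.int64(265), np.uint8(74)), (np.int64(254), np.int64(265), np.uint8(74)), (np.int64(260), np.int64(286), np.uint8(83)), (np.int64(260), np.int64(287), np.uint8(83))]
```

Call:
send_rows([
  {"translation": [0.3,0.03,-0.6],"delta_rot": [0,0,0],"claw": 1},
  {"translation": [0.6,0.07,-1.2],"delta_rot": [0,0,0],"claw": 1},
  {"translation": [0.9,0.1,-1.7],"delta_rot": [0,0,0],"claw": 1},
  {"translation": [1.02,0.11,-1.92],"delta_rot": [0,0,0],"claw": 1},
  {"translation": [1.02,0.11,-1.92],"delta_rot": [0,0,0],"claw": 1},
  {"translation": [1.02,0.11,-1.92],"delta_rot": [0,0,0],"claw": 1},
])

```text
time_s: 15.75
tool_pos: [0.5319, 0.1872, 0.3027]
tcp_rot: [0.893, 0.37, 0.248, 0.073]
wrist_force: [0.2, -0.3, -1.2]
grip_width: 0.0457
```

```bash
python3 - <<'E'
from chk import *
T=rep(.0839)
ims=[imaging.get_image(n)[:,:,::-1] for n in ('wrist','side','scene')]
cv2.imwrite('pics/c10.png',np.hstack([crop(ims[0],106,120,300,264,1.33)[:350,:398],crop(ims[1],235,75,100,88,4)[:350]]))
E
```

```text
t 15.75 bottom in servo frame mm [ 0.6  0.5 41. ] tilt err deg [-0.05 -0.05] jaw yaw 38.81 F servo [-0.4 -0.4 -1.1] M [-0.02  0.73  0.04] w 0.0457 j7 [-0.73  0.27  0.26  2.12  0.43  0.3  -0.09]
```

View pics/c10.png

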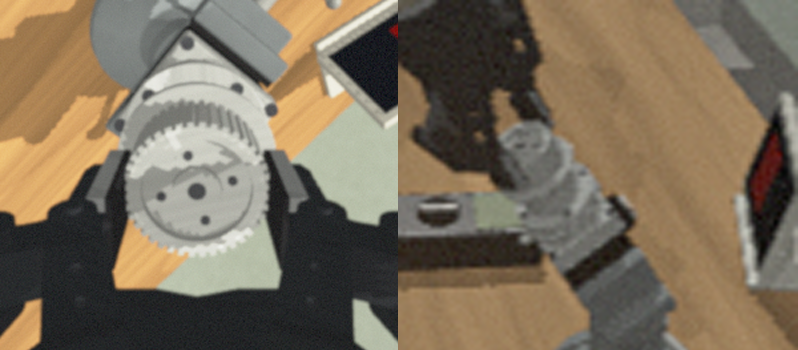

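Pulley is held square and roughly coaxial over the hub (top hole at crop (197,190)). I'll continue in small steps with a 0.7 mm sideways trim.

Call:
send_rows([
  {"translation": [0.05,-0.05,-0.05],"delta_rot": [0,0,0],"claw": 1},
  {"translation": [0.13,-0.05,-0.17],"delta_rot": [0,0,0],"claw": 1},
  {"translation": [0.23,-0.05,-0.33],"delta_rot": [0,0,0],"claw": 1},
  {"translation": [0.23,-0.05,-0.33],"delta_rot": [0,0,0],"claw": 1},
  {"translation": [0.23,-0.05,-0.33],"delta_rot": [0,0,0],"claw": 1},
])

```text
time_s: 16.4
tool_pos: [0.5342, 0.1867, 0.2995]
tcp_rot: [0.892, 0.37, 0.248, 0.073]
wrist_force: [0.0, 0.6, -2.2]
grip_width: 0.0454
```

```bash
python3 -c "
from chk import *
rep(.0839)"
```

```text
t 16.4 bottom in servo frame mm [ 0.9 -0.2 37. ] tilt err deg [-0.04 -0.04] jaw yaw 38.81 F servo [-1.   0.6 -1.9] M [-0.02  0.7   0.01] w 0.0454 j7 [-0.73  0.28  0.26  2.12  0.43  0.29 -0.09]
```

Already 3 mm over the spigot taper with no side force; continue.

Call:
send_rows([
  {"translation": [0.05,0.01,-0.09],"delta_rot": [0,0,0],"claw": 1},
  {"translation": [0.1,0.01,-0.17],"delta_rot": [0,0,0],"claw": 1},
  {"translation": [0.15,0.02,-0.26],"delta_rot": [0,0,0],"claw": 1},
  {"translation": [0.15,0.02,-0.26],"delta_rot": [0,0,0],"claw": 1},
])

```text
time_s: 16.8
tool_pos: [0.5357, 0.1869, 0.2968]
tcp_rot: [0.892, 0.37, 0.248, 0.073]
wrist_force: [-0.5, -0.5, -1.0]
grip_width: 0.0456
```

```bash
python3 -c "
from chk import *
rep(.0839)"
```

```text
t 16.8 bottom in servo frame mm [ 0.9 -0.2 34. ] tilt err deg [-0.04 -0.04] jaw yaw 38.81 F servo [-1.  -0.5 -0.6] M [ 0.05  0.72 -0.02] w 0.0456 j7 [-0.73  0.28  0.26  2.12  0.43  0.28 -0.09]
```

Call:
send_rows([
  {"translation": [0.05,0.01,-0.09],"delta_rot": [0,0,0],"claw": 1},
  {"translation": [0.1,0.01,-0.17],"delta_rot": [0,0,0],"claw": 1},
  {"translation": [0.1,0.01,-0.17],"delta_rot": [0,0,0],"claw": 1},
])

```text
time_s: 17.1
tool_pos: [0.5367, 0.187, 0.2952]
tcp_rot: [0.892, 0.37, 0.248, 0.073]
wrist_force: [0.6, -0.1, -2.5]
grip_width: 0.0456
```

```bash
python3 -c "
from chk import *
rep(.0839)"
```

```text
t 17.1 bottom in servo frame mm [ 0.9 -0.2 32. ] tilt err deg [-0.03 -0.04] jaw yaw 38.81 F servo [-0.7 -0.2 -2.4] M [-0.   0.7 -0. ] w 0.0456 j7 [-0.73  0.29  0.26  2.12  0.43  0.28 -0.09]
```

Call:
send_rows([
  {"translation": [0.03,0.0,-0.05],"delta_rot": [0,0,0],"claw": 1},
  {"translation": [0.06,0.01,-0.1],"delta_rot": [0,0,0],"claw": 1},
  {"translation": [0.06,0.01,-0.1],"delta_rot": [0,0,0],"claw": 1},
])

```text
time_s: 17.4
tool_pos: [0.5369, 0.187, 0.2949]
tcp_rot: [0.892, 0.37, 0.248, 0.073]
wrist_force: [-10.0, -1.3, 9.9]
grip_width: 0.0457
```

```bash
python3 -c "
from chk import *
rep(.0839)"
```

```text
t 17.4 bottom in servo frame mm [ 1.  -0.1 31.7] tilt err deg [-0.01 -0.02] jaw yaw 38.8 F servo [-3.7 -0.2 13.6] M [-0.16  1.3  -0.01] w 0.0457 j7 [-0.73  0.29  0.26  2.12  0.43  0.28 -0.09]
```

Contact at 31.7 mm (same -0.3 mm bias as the hub), 14 N: seated. Release and back off along the axis.

Call:
send_rows([
  {"translation": [0,0,0],"delta_rot": [0,0,0],"claw": 0.4},
  {"translation": [0,0,0],"delta_rot": [0,0,0],"claw": 0.2},
  {"translation": [0,0,0],"delta_rot": [0,0,0],"claw": 0},
  {"translation": [0,0,0],"delta_rot": [0,0,0],"claw": 0},
  {"translation": [-1,-0.11,1.73],"delta_rot": [0,0,0],"claw": 0},
  {"translation": [-2.5,-0.27,4.33],"delta_rot": [0,0,0],"claw": 0},
  {"translation": [-4,-0.43,6.93],"delta_rot": [0,0,0],"claw": 0},
  {"translation": [-4.5,-0.48,7.8],"delta_rot": [0,0,0],"claw": 0},
  {"translation": [-4.5,-0.48,7.8],"delta_rot": [0,0,0],"claw": 0},
  {"translation": [-4.5,-0.48,7.8],"delta_rot": [0,0,0],"claw": 0},
])

```text
time_s: 18.4
tool_pos: [0.4924, 0.1824, 0.3717]
tcp_rot: [0.892, 0.37, 0.248, 0.073]
wrist_force: [-0.3, 0.5, -0.8]
grip_width: 0.0854
```

```bash
python3 - <<'E'
from chk import *
T=rep(.0839)
ims=[imaging.get_image(n)[:,:,::-1].copy() for n in ('wrist','side','scene')]
K=cam('wrist',T); th=np.linspace(0,2*np.pi,181); s=2
big=crop(ims[0],156,90,200,200,s)
for rad,h,col in [(.024,.060,(0,0,255)),(.024,.065,(0,255,0)),(.030,.036,(0,0,255)),(.032,.014,(0,0,255))]:
    p=proj(*K,c+np.c_[rad*np.cos(th),rad*np.sin(th),h+0*th]@A.T); cv2.polylines(big,[np.round((p-[156,90]+.5)*s).astype(np.int32)],True,col,1)
b=crop(ims[1],235,75,100,100,4)
top=np.hstack([big,b]); m=crop(ims[2],100,140,250,140,1.6)[:200]; m2=crop(ims[1],190,210,250,140,1.6)[:200]
cv2.imwrite('pics/c11.png',np.vstack([top,np.hstack([m,m2])]))
E
```

```text
t 18.4 bottom in servo frame mm [  0.6  -0.  120.5] tilt err deg [-0.05 -0.04] jaw yaw 38.82 F servo [-0.6  0.6 -0.6] M [-0.01  0.55 -0.02] w 0.0854 j7 [-0.77  0.11  0.23  2.09  0.4   0.5  -0.08]
```

View pics/c11.png

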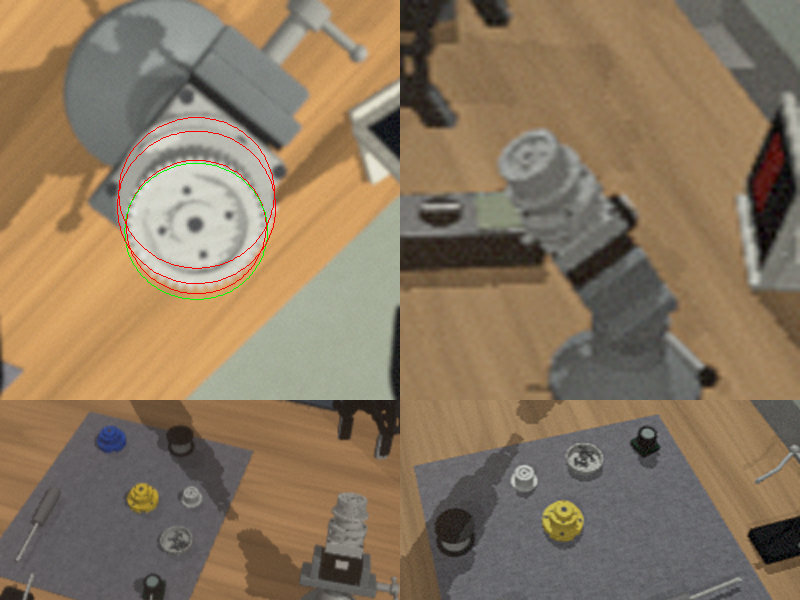

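The stack is coaxial, and its top rim and flange follow the home (red) overlay in the wrist view, with the top hole at (195,224). The side view shows no gap, and everything else stands where it was. The gripper is clear and open, so I'm handing in.

```bash
python3 -c "
from workcell import r
print(r.hand_in())"
```

```text
the job is handed in; nothing more can be done
None
```

The silver hub and then the large pulley are seated on the servo. Both are released, and the job was handed in at about 18.6 s with the gripper open and clear.

- **Hub:** I turned it to match the keys before lowering it, using a rim notch seen on the blue look-alike to judge where the slots are. It went over the keys first time, so no search turn was needed. It made light contact (14 N) 0.3 mm below the estimated face height, not 5 mm short.
- **Pulley:** it made light contact (14 N) at 31.7 mm above the servo face, against 32 mm expected. This is the same 0.3 mm offset as the hub.
- **Last checks:** the wrist picture after each release fitted the outlines drawn for the home position, and the side view showed no visible gap. The small pulley and the other loose parts in view stood where they were; the computer board and multimeter were not re-checked closely.
- **Disagreements:** the hub's spigot centre measured 0.5–0.8 mm off the estimated axis, within the fit's play. I did not twist the hub to feel the keys; that it is seated rests on the contact height and the pictures.

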